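Stow the paint box behind the sprung flap

ROBOT

A 6-joint arm with a two-finger parallel gripper is mounted at the origin on the work surface. World frame = base frame: x ahead of the robot, y to its left, z up, the work surface at z = 0. Lengths are in m, angles in rad, forces in N, time in s.
With the tool pointing down it reaches from about 0.375 to 0.975 m from the base axis. Payload 3.8 kg.
Tool frame: the origin (TCP) lies midway between the tips of the shut fingers; the grasp point (between the pads) lies 19 mm behind it; z points along the fingers, y is the line along which they close (so a half turn about z gives the same grasp; the last joint's range is limited). The gripper opens to 88 mm and grips with 3 to 60 N. Pads are 18 mm wide; open, the fingers measure 123 mm over their backs; the gripper's body (75 mm by 187 mm) begins 45 mm behind the grasp point.
Start: joints at [-1.261, 0.264, 1.604, -0, 1.274, -0.037], TCP at [0.229, -0.635, 0.239] pointing down, gripper open.
Joint ranges: [-2.63, 2.63], [-0.94, 2.18], [0.31, 2.57], [-1.31, 4.45], [0, 2.66], [-2.55, 2.55]. Speed limits (rad/s): [2.57, 2.57, 3.14, 3.14, 3.14, 3.14].

INTERFACE

Orientations are given as a rotation vector (axis times angle).
In Python, from cell import manip, inverse_kinematics, cams, order gives the robot as it stands. Calls block until the motion is done:
- manip.move_pose(position, orientation): joint-space move of the TCP to a pose.
- manip.move_linear(position, rate=0.15, rot=None): straight line of the TCP; rot=None keeps the orientation; rate is the mean speed in m/s.
- manip.set_joints(angles): joint-space move.
- manip.set_gripper(opening, force=None): finger opening in m; force is the grip in N (None keeps the last); returns when the fingers have stopped.
- manip.dwell(seconds).
- inverse_kinematics(position, orientation): joint angles nearest the present ones, or None.
- manip.state(): the state.
- cams.capture(name): name is "side" or "top"; returns a dict with "image" (420x560x3 uint8, blue, green, red), "z_map" (420x560 float32, m along the optical axis (not along the pixel's ray), 0 where there is no reading), "intrinsics" (3x3 intrinsics, pixels), "position" and "orientation" of the camera in the world. Camera axes: x right, y down, z forward; pixel columns grow to the right and rows downward; lengths in m; the calibration is good to about 2 mm. A picture is of the moment at which its call begins.
A pose or a line that the arm cannot do raises manip.IKError and nothing moves.
- order.close_job(): hands the job in; it is judged then, once.
The state is a dict: "clock": time; "joint_pos": joint angles; "joint_velocities": joint speeds; "tau": joint torques, N m; "tool_pos": TCP position; "tcp_rot": TCP orientation; "contact_force": force on the tool from outside, world axes, zero at the start; "moment": the same for the moment, N m; "gripper_width": finger opening in m; "grasp_force": force on a finger pad.
Only numpy, scipy, OpenCV 4.12 (cv2) and the standard library are available. Lean on these libraries where they do the work, as an engineer would, in place of code of your own. Each camera call takes 0.05 s, during which the arm holds its last target. There are 200 camera calls.

TASK

Put the stepped aluminium paint box away in the plywood keeper: slide it in flat, end first, through the sprung one-way flap and push it on until the flap has swung fully shut behind it. A hidden rail in the keeper accepts the box only one way round, so feel for it: if it stops hard just inside the mouth, draw it back out, turn it end for end and try again. Leave the other things on the table where they are.

Things in the scene. Friction and masses are not known exactly. Their poses are not given: they have to be found in the camera images.
- paintbox_center (a point): Centre of the loose aluminium paint box, 17 mm above its underside: 150 mm long (its x), 60 wide (y), 34 high, 0.16 to 0.31 kg, lies flat, z up. A step runs all along its upper +y long edge: there the top is cut away 16 mm wide, 12 mm deep, so the lowest 22 mm is 60 wide and the upper 12 mm only 44 wide (y -30 to +14 mm). Its two ends are alike.
- keeper: Plywood box fixed to the table, no floor (things slide in on the table). Origin: middle of its mouth, at table level; x points inward, y left when looking in. Mouth 68 mm wide (y -34 to +34), 40 high; in front of it flared cheeks out to x = -24 mm, opening to about 84 mm. Inside 260 mm long, walls at y +35 and -49 mm. Cover: underside 40 mm, top 48 mm above the table. The table in front is clear.
- keeper_slot (a point): Inner end, on the cover's top, of the finger slot: 40 mm wide, it runs along the keeper's x from the mouth (open there) 115 mm inward to this point, centred on y = 0. Closed fingers pointing down can pass along it, following the paint box through the mouth and pushing its rear end.
- keeper_rail (a point): Point on the keeper's centre line (y = 0) where the hidden rail begins, 14 mm inside the mouth, 26 mm above the table. The 9 mm wide rail hangs under the cover to this height, on the left (y about +26 mm) or the right (y about -26 mm): it is not told which. The paint box passes only with its step on the rail's side; else its front end stops hard here, 14 mm in.
- flap (a joint): Angle (rad) of the white flap: 0 shut across the mouth, grows as it swings in, at most 1.5; never outward. Upright hinge at keeper x 0, y -45 mm; 79 mm long, 5 thick, 3 to 24 mm above the table. Sprung shut: about 3 N on the paint box starts it opening. It leans on the box's side or on a finger and shuts only once the box's rear end is over 80 mm inside and the fingers are out.
- ink: Bystander: ink jar, 44 mm across, 60 mm high; origin under its centre.
- tape: Bystander: roll of card tape lying flat, 70 mm across, 24 mm high; origin under its centre.
- pencil_case: Bystander: plain wooden pencil case 180 x 55 x 30 mm, without a step; origin under its centre, long along its x.
- mug: Bystander: white mug, 76 mm across, 85 mm high, handle at its +y; origin under its centre.
- brush: Bystander: brush 200 mm long lying along its x; origin under its middle.
- eraser: Bystander: white eraser 60 x 35 x 20 mm; origin under its centre.
Not all that is in view belongs to the job. Several things look just like the part that bears paintbox_center: the one meant starts nearest to the robot's base.

How it is judged:
By the outcome, as a careful person would: the job done as asked, in the order asked, and still so for the second after the job is handed in, with the robot touching nothing.
It also fails if it takes over 72 s, if anything falls off the work surface, if the arm or the gripper's body presses on something with over 40 N, if the wrist force passes 120 N, or if a joint passes its speed limit or range.

## Working session

There is one attempt and no reset: what is moved stays moved. The work goes in short steps, each a Python script; the robot and the scene stay as the last script left them, time stands still between calls to the robot, and variables do not carry over. Pictures are saved under pics/ and viewed, at most 10 in all, crops included, and the job is handed in when it is done.

```bash
ls; mkdir -p pics
cat > h.py <<'E'
import numpy as np, cv2
from scipy.spatial.transform import Rotation as R
from cell import manip, inverse_kinematics, cams, order
def cloud(c):
    K=np.array(c["intrinsics"]);z=c["z_map"];v,u=np.indices(z.shape)
    P=np.stack([(u-K[0,2])/K[0,0]*z,(v-K[1,2])/K[1,1]*z,z],-1)
    o=np.array(c["orientation"]);r=R.from_rotvec(o) if o.shape==(3,) else R.from_matrix(o) if o.shape==(3,3) else R.from_quat(o)
    W=P@r.as_matrix().T+np.array(c["position"]);W[z==0]=np.nan
    return W
E
python3 - <<'E'
from h import *
for n in("top","side"):
    c=cams.capture(n);cv2.imwrite(f"pics/{n}0.png",c["image"]);print(n,c["position"],c["orientation"],c["intrinsics"])
    W=cloud(c);np.save(n+"0.npy",W);print(np.nanpercentile(W[...,2],[1,5,50,95,99]))
print(manip.state())
E
```

```text
pics
top [ 0.48444192 -0.04995977  1.11165078] [-2.17781068  2.16241772 -0.10315816] [[411.4075721    0.         280.64705506]
 [  0.         411.4075721  209.40800954]
 [  0.           0.           1.        ]]
[-0.75921164 -0.75440918 -0.00084994  0.03653507  0.09254037]
side [0.23355566 0.75203714 0.93959675] [-0.58081796  2.72318472 -1.11305304] [[409.87187024   0.         274.65847291]
 [  0.         409.87187024 208.82029719]
 [  0.           0.           1.        ]]
[-7.56338694e-01 -7.50270431e-01  6.40362625e-04  3.51383232e-01
  6.51833415e-01]
{'clock': 0.1, 'joint_pos': array([-1.26091914e+00,  2.64651936e-01,  1.60518476e+00, -1.68556533e-05,
        1.27372176e+00, -3.68824597e-02]), 'joint_velocities': array([ 0.00040431, -0.00190685, -0.00316447,  0.00020969,  0.00064436,
        0.0013341 ]), 'tau': array([ 1.01892892e-03, -5.03616750e+01, -3.58071148e+01,  7.32250256e-02,
        2.33303168e-02, -6.90890715e-05]), 'tool_pos': array([ 0.2292139 , -0.63422673,  0.23755841]), 'tcp_rot': array([-3.09257427e+00, -5.41635998e-01,  4.44976801e-04]), 'contact_force': array([ 1.21104576, -0.54232612,  0.03975458]), 'moment': array([ 0.03279773,  0.00683651, -0.0242449 ]), 'grasp_force': 0.0, 'gripper_width': 0.08800327157308493}
```

View pics/top0.png

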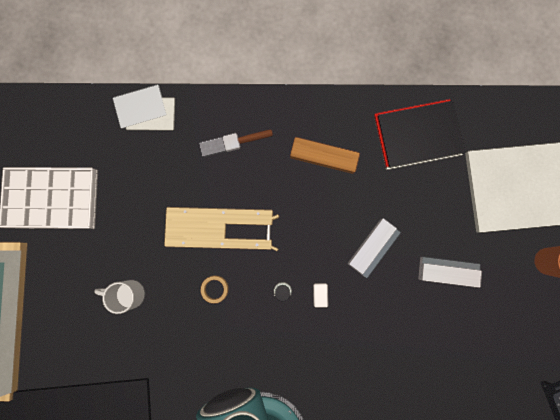

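View pics/side0.png

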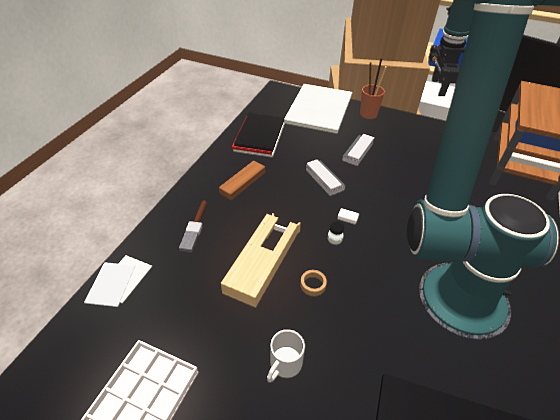

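The top view shows the keeper at (165–275, 208–248) with its mouth facing right, and two stepped boxes at (373,247) and (450,272). The first is nearer the base. The side view agrees, so next I measure both from the two clouds.

Run:
```python
from h import *
T=np.load("top0.npy");S=np.load("side0.npy")
def rect(P):
    (c,s,a)=cv2.minAreaRect((P[:,:2]*1000).astype(np.float32));return np.round(c,1),np.round(s,1),round(a,2)
for n,W in(("top",T),("side",S)):
    z=W[...,2];m=(z>0.012)&(z<0.06)
    k,l=cv2.connectedComponents(m.astype(np.uint8))
    for i in range(1,k):
        P=W[l==i]
        if len(P)<150 or not(0.2<np.median(P[:,0])<0.8 and -.6<np.median(P[:,1])<.3):continue
        h=np.percentile(P[:,2],[5,50,95]);print(n,len(P),rect(P),np.round(h*1000,1))
        hi=P[P[:,2]>h[2]-.005];print("   upper",len(hi),rect(hi), "lowmean",P[(P[:,2]>.017)&(P[:,2]<.026)].mean(0).round(4),"himean",hi.mean(0).round(4))
c=cv2.imread("pics/top0.png");s=cv2.imread("pics/side0.png")
a=cv2.resize(c[195:300,155:500],None,fx=2.3,fy=2.3,interpolation=cv2.INTER_CUBIC);b=cv2.resize(s[125:310,215:385],None,fx=1.85,fy=1.85,interpolation=cv2.INTER_CUBIC)
o=np.zeros((a.shape[0]+b.shape[0],800,3),np.uint8);o[:a.shape[0],:a.shape[1]]=a;o[a.shape[0]:,:b.shape[1]]=b;cv2.imwrite("pics/crop.png",o)
print(o.shape)
```

```text
top 4504 (array([ 800.8, -417.7]), array([155.4, 213.5]), 11.58) [24.7 37.2 40.8]
   upper 3326 (array([ 796.9, -420.1]), array([146.4, 207.5]), 11.47) lowmean [ 0.8196 -0.3567  0.0229] himean [ 0.7961 -0.4198  0.0382]
top 762 (array([779.4,  76.5]), array([ 41.1, 199.8]), 14.27) [13.3 17.2 21.2]
   upper 506 (array([779. ,  76.4]), array([ 40.3, 198. ]), 14.2) lowmean [0.7763 0.0872 0.019 ] himean [0.7759 0.0888 0.0186]
top 1406 (array([ 740. , -163.1]), array([179.9,  56.5]), 76.49) [23.6 28.9 32.5]
   upper 1010 (array([ 739.3, -162.8]), array([178. ,  55.2]), 76.37) lowmean [ 0.7313 -0.1623  0.0239] himean [ 0.7393 -0.1632  0.0299]
top 3436 (array([538.1, 107. ]), array([292.4, 102.9]), 88.74) [43.5 47.  50.1]
   upper 2814 (array([539.4, 115.2]), array([274., 100.]), 88.92) lowmean [ 0.5303 -0.0132  0.0222] himean [0.5406 0.1297 0.0476]
top 1351 (array([ 491.3, -293.8]), array([ 61.6, 150.6]), 52.67) [19.4 32.5 36.5]
   upper 816 (array([ 496.2, -287. ]), array([ 44.3, 149.7]), 52.85) lowmean [ 0.4786 -0.3064  0.0214] himean [ 0.4966 -0.2871  0.0341]
top 1398 (array([ 430.3, -49
[... 2032 characters left out ...]
owmean [ 0.3675 -0.1472  0.0205] himean [ 0.3675 -0.1479  0.0209]
side 3108 (array([540.4, 109.9]), array([293.4, 103.7]), 88.23) [20.9 48.3 51.5]
   upper 2276 (array([540.5, 117.2]), array([276.8, 101.2]), 88.84) lowmean [0.5163 0.1452 0.0219] himean [0.5412 0.1437 0.0491]
side 196 (array([377.6, -42.8]), array([35.1, 40.7]), 59.58) [14.7 35.9 59.6]
   upper 43 (array([379.3, -45.1]), array([32.2, 34.9]), 54.0) lowmean [ 0.3737 -0.0332  0.0218] himean [ 0.379  -0.0432  0.0584]
side 314 (array([381.4, 131.1]), array([69.4, 68.6]), 16.75) [13.7 23.3 27.4]
   upper 197 (array([380.3, 130.5]), array([66.7, 68.7]), 20.8) lowmean [0.3816 0.133  0.0228] himean [0.3801 0.1311 0.025 ]
(583, 800, 3)
```

View pics/crop.png

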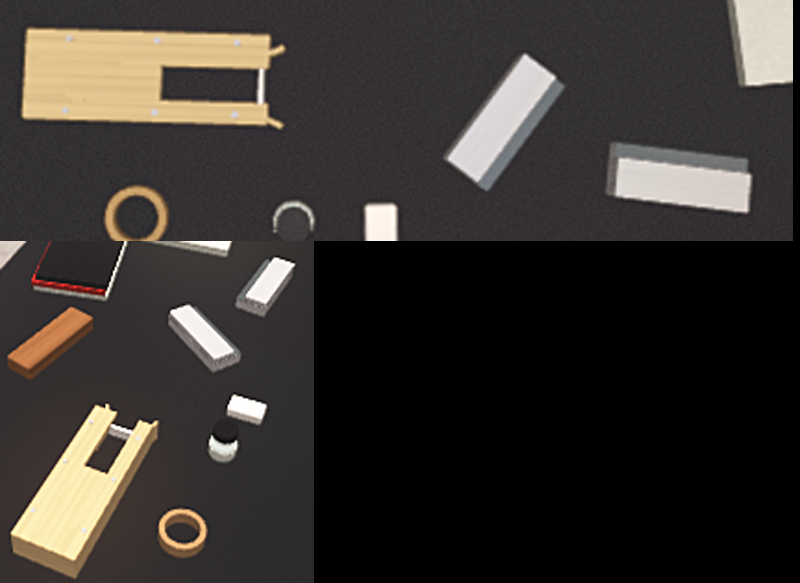

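Target box: centre about (0.492, -0.292), its x axis at 142.8°, step facing 232.8°. Both views put its top at about 34–35 mm. Next I refine the keeper frame from the slot and check IK for the whole plan.

```bash
cat >> h.py <<'E'
def down(a):
    y=np.array([np.cos(a),np.sin(a),0]);z=np.array([0,0,-1.]);return R.from_matrix(np.stack([np.cross(y,z),y,z],1)).as_rotvec()
E
python3 - <<'E'
from h import *
th=np.radians(88.85);X=np.array([np.cos(th),np.sin(th)]);Y=np.array([-X[1],X[0]]);C=np.array([.540,.116])
for n in("top","side"):
    W=np.load(n+"0.npy");D=W[...,:2]-C;x=D@X;y=D@Y;z=W[...,2]
    roof=(z>.040)&(z<.056)&(abs(x)<.16)&(abs(y)<.06)
    f=lambda v:np.percentile(v,[.5,99.5]).round(4)
    print(n,"roof",f(x[roof]),f(y[roof]))
    for s in(-.12,-.09,-.06,-.03):  # slot edges across
        r=roof&(abs(x-s)<.01);h=np.sort(y[r]);g=np.diff(h);i=g.argmax();print("  slot",s,h[i].round(4),h[i+1].round(4))
    r=roof&(abs(y-.006)<.012);print("  slot end x",np.percentile(x[r],1).round(4))
import math
B=[.492,-.292]
for name,a in(("g",232.8),("ins",178.85),("alt",358.85)):
  for k in(-360,-180,0):
    p=B+[.02] if name=="g" else [.53,-.14,.02]
    q=inverse_kinematics(np.array(p),down(math.radians(a+k)));print(name,a+k,None if q is None else np.round(q,2))
E
```

```text
top roof [-0.1371  0.1348] [-0.0491  0.0502]
  slot -0.12 -0.0126 0.0284
  slot -0.09 -0.0124 0.0292
  slot -0.06 -0.0135 0.0276
  slot -0.03 -0.0128 0.0282
  slot end x -0.0168
side roof [-0.1361  0.1386] [-0.0504  0.0496]
  slot -0.12 -0.0131 0.0264
  slot -0.09 -0.0132 0.026
  slot -0.06 -0.0127 0.0259
  slot -0.03 -0.0135 0.0272
  slot end x -0.0127
g -127.19999999999999 [-0.58  0.3   2.   -0.    0.84  1.64]
g 52.80000000000001 [-0.58  0.3   2.    0.    0.84 -1.5 ]
g 232.8 [-0.58  0.3   2.   -0.    0.84  1.64]
ins -181.15 None
ins -1.1500000000000057 [-0.3   0.26  2.05 -0.    0.82 -0.28]
ins 178.85 None
alt -1.1499999999999773 [-0.3   0.26  2.05 -0.    0.82 -0.28]
alt 178.85000000000002 None
alt 358.85 [-0.3   0.26  2.05 -0.    0.82 -0.28]
```

```bash
cat >> h.py <<'E'
th=np.radians(88.85);KX=np.array([np.cos(th),np.sin(th),0]);KY=np.array([-KX[1],KX[0],0]);KO=np.array([.5303,-.0159,0])
def kp(x,y=0,z=0): return KO+KX*x+KY*y+np.array([0,0,z])
INS=down(np.radians(-1.15)); GZ=.007
def feel(x0,x1,y=0,z=GZ,lim=12,step=.004,rate=.04,hold=2):
    n=0;x=x0;log=[]
    base=manip.state()["contact_force"]@KX
    while x<x1-1e-6:
        x=min(x+step,x1);manip.move_linear(kp(x,y,z),rate)
        s=manip.state();f=(s["contact_force"]@KX-base);a=(s["tool_pos"]-KO)@KX
        log.append((round(x*1e3),round(a*1e3,1),round(f,1)));n=n+1 if f<-lim else 0
        if n>=hold:break
    print(log, s["gripper_width"],s["contact_force"].round(1),"t",s["clock"]);return x,n>=hold
E
python3 - <<'E'
from h import *
g=down(np.radians(52.8));B=np.array([.492,-.292,0])
manip.move_pose(B+[0,0,.12],g);manip.move_linear(B+[0,0,GZ],.15)
manip.set_gripper(.04,25);s=manip.state();print(s["gripper_width"],s["grasp_force"],s["tool_pos"])
manip.move_linear(B+[0,0,.06],.15);manip.move_pose(kp(-.125,0,.06),INS);manip.move_linear(kp(-.125,0,GZ),.1)
s=manip.state();print(s["gripper_width"],s["contact_force"],s["clock"])
c=cams.capture("top");cv2.imwrite("pics/top1.png",cv2.resize(c["image"][150:320,230:450],None,fx=3,fy=3))
W=cloud(c);z=W[...,2];D=W-KO;m=(z>.012)&(z<.04)&(abs(D@KY)<.06)&(D@KX<-.03)&(D@KX>-.25)
P=W[m];print(np.percentile((P-KO)@KX,[1,99]),np.percentile((P-KO)@KY,[1,99]))
E
```

```text
0.059861727791032576 25.00042710453272 [ 0.4923762  -0.29220852  0.00761825]
0.059659635652806665 [-0.82056343 -0.52564877 -2.19981528] 5.475
[-0.09905256 -0.05120121] [-0.02799203  0.0304575 ]
```

View pics/top1.png

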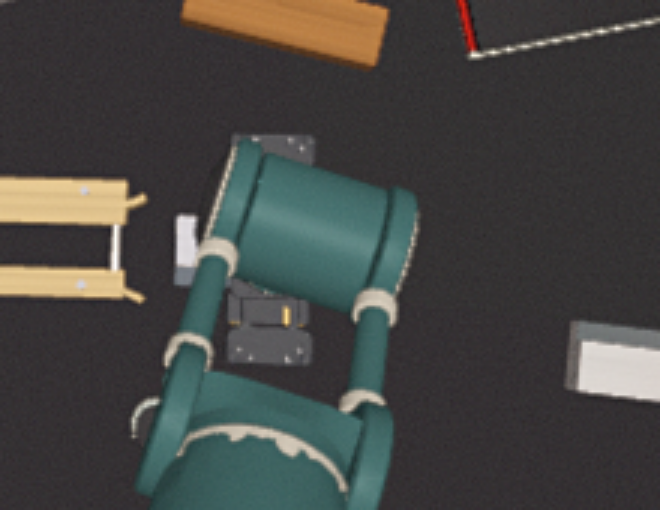

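The box front at (187,250) is in line with the mouth, centred at about (120,248), with its step on the keeper's left. Now I feel my way in.

Run:
```python
from h import *
feel(-.125,-.038)
```

```text
[(-121, np.float64(-120.7), np.float64(-0.6)), (-117, np.float64(-116.7), np.float64(-0.5)), (-113, np.float64(-112.8), np.float64(-0.6)), (-109, np.float64(-108.8), np.float64(-0.5)), (-105, np.float64(-104.8), np.float64(-1.0)), (-101, np.float64(-100.8), np.float64(-0.7)), (-97, np.float64(-96.8), np.float64(-0.3)), (-93, np.float64(-92.8), np.float64(0.1)), (-89, np.float64(-88.8), np.float64(-0.4)), (-85, np.float64(-84.8), np.float64(0.3)), (-81, np.float64(-80.8), np.float64(-0.9)), (-77, np.float64(-76.8), np.float64(0.4)), (-73, np.float64(-73.2), np.float64(-2.4)), (-69, np.float64(-69.2), np.float64(-3.1)), (-65, np.float64(-65.0), np.float64(-4.5)), (-61, np.float64(-60.9), np.float64(-3.1)), (-57, np.float64(-59.1), np.float64(-13.4)), (-53, np.float64(-57.5), np.float64(-22.9))] 0.0600198819385287 [ -6.  -22.6  -1.6] t 10.025
```

The flap gave way at front x of about 0, then came a hard stop at about 14–16 mm. That is the rail, so I withdraw and turn the box end for end, with one regrip because of the wrist range.

Run:
```python
from h import *
manip.move_linear(kp(-.14,0,GZ),.1);manip.move_linear(kp(-.16,0,.06),.15)
P=kp(-.2);a=down(np.radians(88.85));b=down(np.radians(-91.15))
manip.move_pose(P+[0,0,.06],a);manip.move_linear(P+[0,0,GZ],.1)
manip.set_gripper(.088);manip.move_linear(P+[0,0,.08],.2)
manip.move_pose(P+[0,0,.08],b);manip.move_linear(P+[0,0,GZ],.15)
manip.set_gripper(.04,25);print(manip.state()["gripper_width"])
manip.move_linear(P+[0,0,.06],.15);manip.move_pose(kp(-.125,0,.06),INS);manip.move_linear(kp(-.125,0,GZ),.1)
manip.move_linear(kp(-.081,0,GZ),.05)
feel(-.081,-.037)
```

```text
0.06034107171323395
[(-77, np.float64(-77.0), np.float64(-0.3)), (-73, np.float64(-73.2), np.float64(-1.3)), (-69, np.float64(-69.3), np.float64(-3.6)), (-65, np.float64(-65.0), np.float64(-3.4)), (-61, np.float64(-60.8), np.float64(-3.4)), (-57, np.float64(-56.7), np.float64(-3.3)), (-53, np.float64(-52.7), np.float64(-1.8)), (-49, np.float64(-48.6), np.float64(-0.7)), (-45, np.float64(-44.6), np.float64(-0.8)), (-41, np.float64(-40.6), np.float64(-1.0)), (-37, np.float64(-36.6), np.float64(-0.3))] 0.05966929918794349 [-1.7 -0.4 -1.8] t 24.8833
```

The box passed the rail. I regrip further back and push it deeper, then follow with the closed fingers through the slot.

Run:
```python
from h import *
manip.set_gripper(.075);manip.move_linear(kp(-.087,0,GZ),.15);manip.set_gripper(.04,25)
manip.move_linear(kp(-.077,0,GZ),.1)
feel(-.077,-.037,step=.01,rate=.06,lim=15,hold=1)
manip.set_gripper(.085);manip.move_linear(kp(-.037,0,.09),.2)
P=kp(-.12)
for d in(88.85,-91.15):
    o=down(np.radians(d));print(d,[np.round(inverse_kinematics(kp(x,0,.012),o),2) for x in(-.12,.08)])
o=down(np.radians(88.85));manip.move_pose(P+[0,0,.09],o);manip.set_gripper(0)
c=cams.capture("top");W=cloud(c);z=W[...,2];D=W-KO;x=D@KX;y=D@KY
m=(z>.012)&(z<.04)&(abs(y)<.045)&(x<-.03)&(x>-.11);print("box",np.percentile(x[m],[1,99]),np.percentile(y[m],[1,99]),m.sum())
cv2.imwrite("pics/top2.png",cv2.resize(c["image"][150:320,180:400],None,fx=3,fy=3))
manip.move_linear(P+[0,0,.012],.15)
x,_=feel(-.12,-.04,z=.012,step=.01,rate=.08,lim=20)
```

```text
[(-67, np.float64(-66.4), np.float64(-0.2)), (-57, np.float64(-56.4), np.float64(-1.2)), (-47, np.float64(-46.4), np.float64(-1.3)), (-37, np.float64(-36.4), np.float64(-0.5))] 0.0597517549767714 [-1.5  1.6 -1. ] t 27.675
88.85 [array([-0.3 ,  0.27,  2.06,  0.  ,  0.81, -1.85]), array([ 0.07,  0.26,  2.08, -0.  ,  0.8 , -1.48])]
-91.15 [array([-0.3 ,  0.27,  2.06, -0.  ,  0.81,  1.29]), array([ 0.07,  0.26,  2.08, -0.  ,  0.8 ,  1.66])]
box [-0.06367609 -0.05911234] [-0.0095255   0.02958012] 6
[(-110, np.float64(-109.6), np.float64(0.4)), (-100, np.float64(-99.4), np.float64(-0.8)), (-90, np.float64(-89.5), np.float64(-0.1)), (-80, np.float64(-79.5), np.float64(-0.5)), (-70, np.float64(-69.5), np.float64(-0.3)), (-60, np.float64(-59.4), np.float64(-0.9)), (-50, np.float64(-49.4), np.float64(-0.6)), (-40, np.float64(-39.4), np.float64(-0.5))] 0.00028561456324901113 [-0.2 -0.3  0.3] t 34.4833
```

View pics/top2.png

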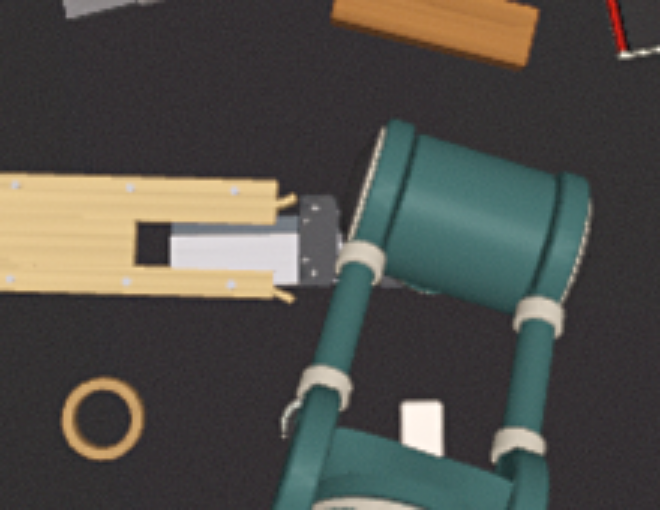

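The box lies straight in the mouth, with its front end seen through the slot at (172,245) and the step on the keeper's right. I keep pushing.

Run:
```python
from h import *
x,st=feel(-.04,.085,z=.012,step=.01,rate=.08,lim=20)
if not st:
    manip.move_linear(kp(.078,0,.012),.1);manip.move_linear(kp(.078,0,.12),.15)
    manip.move_pose(kp(-.25,0,.25),INS);manip.dwell(.5)
    print(manip.state()["clock"])
    ims=[]
    for n in("top","side"):
        c=cams.capture(n);W=cloud(c);D=W-KO;xx=D@KX;yy=D@KY;z=W[...,2]
        m=(abs(yy)<.014)&(xx>.004)&(xx<.118)&(z<.044)
        b=m&(z>.027);f=(abs(yy)<.03)&(abs(xx)<.012)&(z>.01)&(z<.03)
        print(n,"box x from",np.percentile(xx[b],[2,50]) if b.sum() else None,"flap x",np.median(xx[f]) if f.sum() else None,f.sum())
        i=c["image"];i=i[190:260,150:310] if n=="top" else i[200:310,210:370]
        ims.append(cv2.resize(i,None,fx=3.5,fy=3.5,interpolation=cv2.INTER_CUBIC)[:290])
    cv2.imwrite("pics/end.png",np.vstack(ims))
```

```text
[(-30, np.float64(-29.4), np.float64(-0.7)), (-20, np.float64(-19.4), np.float64(0.1)), (-10, np.float64(-9.4), np.float64(0.3)), (0, np.float64(0.6), np.float64(0.5)), (10, np.float64(10.6), np.float64(-0.1)), (20, np.float64(20.6), np.float64(1.2)), (30, np.float64(30.6), np.float64(1.2)), (40, np.float64(40.6), np.float64(0.1)), (50, np.float64(50.6), np.float64(0.6)), (60, np.float64(60.6), np.float64(0.4)), (70, np.float64(70.7), np.float64(1.3)), (80, np.float64(80.7), np.float64(1.4)), (85, np.float64(85.4), np.float64(0.4))] 0.00036943764565742875 [-1.4  0.1 -0.7] t 38.0333
40.975
top box x from [0.09991458 0.10783457] flap x 0.0023190390573050875 31
side box x from [0.10134117 0.10454585] flap x 0.005893445564334616 49
```

View pics/end.png

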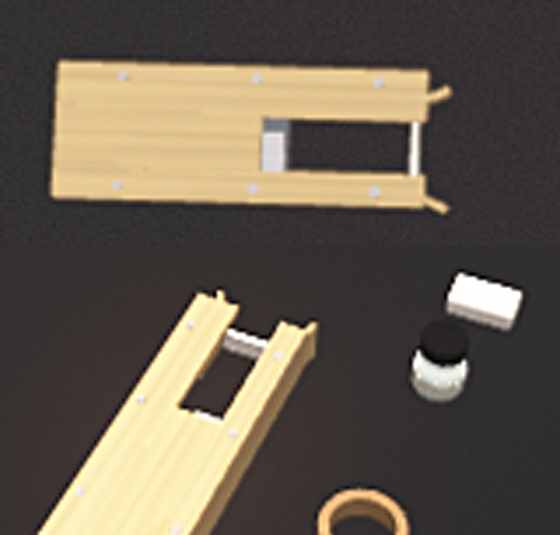

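The box's rear end is about 100 mm inside, seen at (275,145). The flap is shut straight across the mouth at (415,147), as it was at the start. The arm is clear.

```bash
python3 -c "
from h import *
print(order.close_job())"
```

```text
the job is handed in; nothing more can be done
None
```

The paint box is in the keeper with its rear end about 100 mm inside and the flap shut behind it; it needed turning end for end once. I handed the job in at about 41 s and left the other things on the table alone.

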